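# Pack up the moulding rest

## Robot

A 6-joint arm with a two-finger parallel gripper is mounted at the origin on the work surface; the furniture and walls round the work are solid. World frame = base frame: x ahead of the robot, y to its left, z up, the work surface at z = 0. Lengths are in m, angles in rad, forces in N, time in s.
With the tool pointing down it reaches from about 0.35 to 0.975 m from the base axis. Payload 4.9 kg.
Tool frame: the origin (TCP) lies at the very end of the fingers, on their centre line; the grasp point (between the pads) lies 19 mm behind it (manip.tcp_to_grasp is the distance from the TCP to the grasp point, in m); z points along the fingers, y is the direction in which the jaws open and shut (so a half turn about z gives the same grasp; the last joint's range is limited). The gripper opens to 85 mm and grips with 20 to 120 N. Pads are 22 mm wide; open, the fingers measure 114 mm over their backs; the gripper's body (76 mm by 85 mm) begins 54 mm behind the grasp point. The pads swing forward as they close: fully open they stand 13 mm farther back than shut.
Start: joints at [-1.382, 0.053, 1.613, -0, 1.476, -0.119], TCP at [0.189, -0.596, 0.231] pointing down, gripper open.
Joint ranges: [-3.01, 3.01], [-1.01, 2.22], [0.06, 2.58], [-1.02, 4.17], [0.09, 2.62], [-3.14, 3.14]. Speed limits (rad/s): [2.57, 2.57, 3.14, 3.14, 3.14, 3.14].

## Interface

Orientations are given as a unit quaternion [w, x, y, z].
In Python, from plant import sensors, cams, job, finder, manip gives the robot as it stands.
- The arm moves only by the shell command python3 -m pendant 'ROWS'. ROWS is JSON, a list of rows, each an object of numbers: "wx", "wy", "wz": the turn, a rotation vector about the tool's x, y, z in degrees; "dx", "dy", "dz": the shift along the tool's x, y, z in m; "hand": the gripper's target within -1 to 1 (fully open at 1, half-way at 0, shut at -1). A call has 1 to 20 rows; each row is the pose to reach, as a shift and turn from the pose commanded when the call began, along the tool's axes at that moment; what a row does not reach only later rows make up. A row lasts 1/12 s, in which the tool goes at most 41.7 mm and 7.16 degrees, less where a joint would pass 70% of its speed; a pose out of reach is approached as far as the arm can. A call with a gripper value outside its range is refused whole. The fingers move at their own pace and stop on an object; the grip force is fixed at half the most. Time passes only in rows, so rows that repeat a pose let the fingers close. It gives the time, the measured TCP pose, the force and the opening at its end, in the units of the state.
- sensors.state(): the state, without advancing time (a new reading comes with each control period).
- cams.grab_frame(name): name is "side" or "top" or "wrist"; returns (picture, depth): 400x640x3 uint8, red, green, blue; 400x640 float32, m along the optical axis (not along the pixel's ray), 0 where there is no reading.
- cams.calibration(name): a dict with "fov_y" (degrees; the focal length in pixels is half the picture's height over the tangent of half this angle, whatever the lens; pixels are square), "cx", "cy" (the principal point, pixels), "pose" (4x4, takes a point from camera to world coordinates); the wrist camera has in their place "hand_eye" (4x4, takes a point from camera to tool coordinates, whose origin is the TCP and whose axes are the flange's). Camera axes: x right, y down, z forward; pixel columns grow to the right and rows downward; lengths in m; the calibration is good to about 2 mm. A picture is of the moment at which its call begins: read the wrist's pose just before it. calibration takes no time and is no camera call.
- job.job_done(): hands the job in, once; it reports no verdict.
Trained networks look in the newest picture that a camera, given by its name, has taken for a name from the list of things; names that differ only in an ending like _2 or _b are one class to them, and where a whole thing is asked for, a point or a joint stands for the part that bears it (a point fixed in the world has none). Each returns a list of dicts, best first, with "score" (0 to 1); they miss things now and then, are a little off and sometimes report something else, mostly with a low value. They report only what shows in the picture. A call takes as long as a camera call. They do not tell look-alikes from the thing itself.
- finder.look_for(camera, thing): "position" ([x, y, z] in m, in world coordinates, good to about 4 mm: the middle of the surface that is visible of it).
The state is a dict: "time": time; "joint_pos": joint angles; "joint_vel": joint speeds; "joint_efforts": joint torques, N m; "tool_pos": TCP position; "tool_rot": TCP orientation; "contact_force": force on the tool from outside, world axes, zero at the start; "ft_torque": the same for the moment, N m; "gripper_width": opening from 0.0 (shut) to 1.0 (fully open).
Only numpy, scipy, OpenCV 4.12 (cv2) and the standard library are available. Lean on these libraries where they do the work, as an engineer would, in place of code of your own. Each camera call takes 0.05 s, during which the arm holds its last target. There are 200 camera calls.

## Task

Pack up the moulding rest: thread both plywood packing plates over its two upright pins, the thick plate first and the thin plate on top of it, each fully down so that they lie flat one on the other. Do not knock over or shove aside the tape measure or the dropper bottle.

Things in the scene. Friction and masses are not known exactly. Their poses are not given: they have to be found in the camera images.
- rest_seat (a point): Moulding rest, fixed to the bench: a wooden foot 90 (x) x 180 (y) x 12 mm carrying a dark steel rail 34 (x) x 156 (y) mm whose flat top, the seat, is 36 mm above the bench. Two steel pins of 8 mm diameter stand up from the seat at y = +50 and y = -50 mm; they are 40 mm tall and the upper 8 mm taper to 3 mm. The point is the centre of the seat, midway between the pins; y runs along the rail, z up.
- thick_plate_center (a point): Thick packing plate, pale plywood, 50 (x) x 150 (y) x 18 mm, 0.13 kg, lying flat on the bench. Two through holes of 13 mm diameter at y = +50 and y = -50 mm, x = 0. The point is the plate's centre, half-way up; y along its length, z up. Either end or face may be used. The plate is 16 mm wider than the rail (8 mm overhang each side).
- thin_plate_center (a point): Thin packing plate, pale plywood, the same outline and holes as the thick plate but 9 mm thick, 0.07 kg, lying flat on the bench. The point is the plate's centre, half-way up; y along its length, z up. Either end or face may be used.
- tape_measure: Bystander: tape measure, 30x70x54 mm, loose on the bench. Origin at the centre of its underside.
- dropper: Bystander: small dropper bottle, 34 mm across, 102 mm tall, standing loose on the bench just nearer the robot than a fixed rack of markers (at about x 0.43, y 0.17, 100 mm wide, under 150 mm tall). Origin at the centre of its underside. Also fixed: a post hangs down to 0.39 m above the bench at about x 0.40, y 0.58, so swing the arm clear of it from a start at that side.
Not all that is in view belongs to the job. Leave any orange look-alike of the part that bears thick_plate_center alone.

How it is judged:
By the outcome, as a careful person would: the job done as asked, in the order asked, and still so for the second after the job is handed in, with the robot touching nothing.
It also fails if it takes over 64 s, if anything falls off the work surface, if the arm or the gripper's body presses on something with over 40 N, if the wrist force passes 120 N, or if a joint passes its speed limit or range.

## Working session

There is one attempt and no reset: what is moved stays moved. The work goes in short steps, Python scripts to look and compute and a shell command to move; the robot and the scene stay as the last step left them, time stands still between calls to the robot, and variables do not carry over. Pictures are saved under pics/ and viewed, about 8 in all and at most 12, crops included, and the job is handed in when it is done.

```bash
ls; mkdir -p pics
cat > h.py <<'E'
import numpy as np, cv2
from scipy.spatial.transform import Rotation as R
from plant import sensors, cams, job, finder, manip
def T_tool(s):
    T=np.eye(4); q=s['tool_rot']; T[:3,:3]=R.from_quat([q[1],q[2],q[3],q[0]]).as_matrix(); T[:3,3]=s['tool_pos']; return T
def grab(n):
    s=sensors.state(); im,d=cams.grab_frame(n); c=cams.calibration(n)
    P=np.array(c['pose']) if 'pose' in c else T_tool(s)@np.array(c['hand_eye'])
    f=200/np.tan(np.radians(c['fov_y'])/2)
    return im,d,(f,c['cx'],c['cy'],P)
def cloud(d,K):
    f,cx,cy,P=K; v,u=np.mgrid[:d.shape[0],:d.shape[1]]
    X=np.stack([(u-cx)/f*d,(v-cy)/f*d,d],-1)@P[:3,:3].T+P[:3,3]; X[d<=0]=np.nan; return X
def proj(p,K):
    f,cx,cy,P=K; q=P[:3,:3].T@(np.array(p)-P[:3,3]); return (f*q[0]/q[2]+cx,f*q[1]/q[2]+cy)
E
python3 - <<'E'
from h import *
for n in ['top','side']:
    im,d,K=grab(n); cv2.imwrite(f'pics/{n}0.png',im[...,::-1]); np.savez(f'/tmp/{n}0.npz',im=im,d=d)
    print(n,K[0],K[3].round(3).tolist())
    for t in ['rest_seat','thick_plate_center','thin_plate_center','tape_measure','dropper']:
        for r in finder.look_for(n,t)[:4]: print(t,round(r['score'],2),np.round(r['position'],3),np.round(proj(r['position'],K)))
s=sensors.state(); print(s)
E
```

```text
pics
top 451.67003924485437 [[-0.002, -0.998, 0.06, 0.429], [-1.0, 0.003, 0.005, 0.036], [-0.005, -0.06, -0.998, 1.265], [0.0, 0.0, 0.0, 1.0]]
rest_seat 0.91 [ 0.466 -0.073  0.012] [363. 210.]
thick_plate_center 0.82 [0.416 0.394 0.018] [194. 228.]
thick_plate_center 0.77 [0.563 0.249 0.018] [247. 175.]
thin_plate_center 0.64 [ 0.434 -0.255  0.005] [429. 221.]
tape_measure 0.83 [0.639 0.096 0.049] [302. 146.]
tape_measure 0.57 [ 0.435 -0.259  0.007] [430. 221.]
dropper 0.53 [0.378 0.098 0.059] [301. 242.]
side 409.2097936564039 [[-0.867, -0.369, 0.334, 0.078], [-0.498, 0.658, -0.565, 0.775], [-0.011, -0.657, -0.754, 1.029], [0.0, 0.0, 0.0, 1.0]]
rest_seat 0.73 [0.63  0.111 0.039] [270. 193.]
rest_seat 0.66 [ 0.466 -0.054  0.01 ] [339. 185.]
thick_plate_center 0.71 [0.407 0.412 0.019] [277. 305.]
thick_plate_center 0.6 [0.564 0.26  0.019] [261. 239.]
thin_plate_center 0.56 [ 0.435 -0.253  0.008] [372. 152.]
tape_measure 0.77 [0.629 0.113 0.04 ] [270. 194.]
dropper 0.76 [0.374 0.119 0.052] [340. 224.]
{'time': 0.6, 'joint_pos': array([-1.38202843e+00,  5.26629957e-02,  1.61290843e+00,  2.44615654e-05,
        1.47598684e+00, -1.18984119e-01]), 'joint_vel': array([-0.00077269, -0.00236525,  0.00117085, -0.00025513, -0.0010683 ,
       -0.00071125]), 'joint_efforts': array([ 6.93764177e-04, -3.93396270e+01, -3.70235145e+01, -8.26083078e-05,
        5.72825975e-04,  1.78632661e-05]), 'tool_pos': array([ 0.18933619, -0.59561286,  0.23132149]), 'tool_rot': array([1.67566811e-05, 9.88184606e-01, 1.53268339e-01, 1.27681986e-05]), 'contact_force': array([-0.30924482,  0.85427697, -0.00400649]), 'ft_torque': array([0.01447334, 0.07653092, 0.01511159]), 'gripper_width': 0.9999158080111078}
```

View top.

Run:
```python
import cv2
im=cv2.imread('pics/top0.png')[110:290,130:480]; cv2.imwrite('pics/top0c.png',cv2.resize(im,None,fx=2.2,fy=2.2,interpolation=3))
```

```text
(no output)
```

View pics/top0c.png

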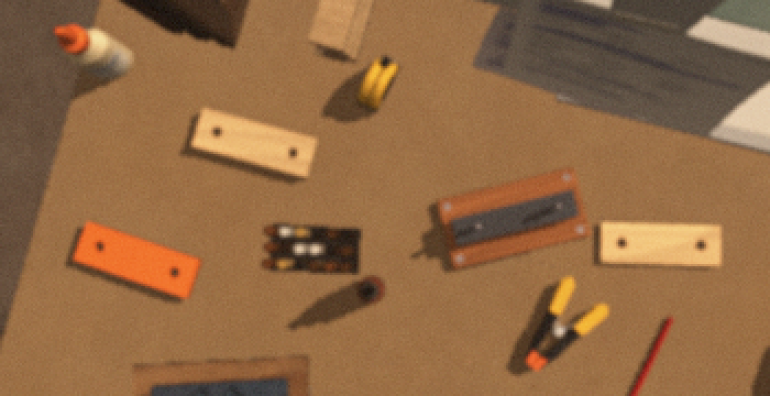

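The candidates (full-image pixels) are the pale plate at (245,175), the orange look-alike at (192,228), which I must leave alone, and the pale plate at (430,220). The rest is at (363,209), the tape at (302,148) and the dropper at (299,242). The finder gave z 18 mm for the first pale plate and about 7 mm for the second, so those are the thick and thin plates. Next I'll fit the outlines.

```bash
cat >> h.py <<'E'
def ray(uv,K,z):
    f,cx,cy,P=K; uv=np.atleast_2d(uv).astype(float)
    D=np.c_[(uv[:,0]-cx)/f,(uv[:,1]-cy)/f,np.ones(len(uv))]@P[:3,:3].T
    return P[:3,3]+D*((z-P[2,3])/D[:,2])[:,None]
def rect(mask,K,z):
    """min-area rectangle of the mask's outline at height z: centre, sides, angle of long side (deg)"""
    cs=cv2.findContours(mask.astype(np.uint8),cv2.RETR_EXTERNAL,cv2.CHAIN_APPROX_NONE)[0]
    c=max(cs,key=cv2.contourArea)[:,0]; p=ray(c,K,z)[:,:2]
    (x,y),(w,h),a=cv2.minAreaRect((p*1000).astype(np.float32))
    if h>w: w,h,a=h,w,a+90
    return np.array([x,y])/1000,(w,h),(a+90)%180-90
E
python3 - <<'E'
from h import *
im,d,K=grab('top'); X=cloud(d,K)
hsv=cv2.cvtColor(im,cv2.COLOR_RGB2HSV)
for n,(u,v),z in [('thick',(247,170),.018),('thin',(430,216),.009)]:
    c=hsv[v-2:v+3,u-2:u+3].reshape(-1,3).mean(0); b=hsv[v-28:v-24,u-2:u+3].reshape(-1,3).mean(0); print(n,c,b)
    m=np.zeros(d.shape,bool); m[v-35:v+45,u-45:u+45]=1
    m&=(hsv[...,2]>(c[2]+b[2])/2)&(hsv[...,0]<30)
    k=cv2.connectedComponents(m.astype(np.uint8))[1]; m=k==k[v,u]
    print(rect(m,K,z), 'z',np.nanmedian(X[m][:,2]).round(4), m.sum())
# rest: dark rail by height
z=X[...,2]; m=np.zeros(d.shape,bool); m[170:250,310:410]=1
mr=m&(z>.026); k=cv2.connectedComponents(mr.astype(np.uint8))[1]
print('rail',rect(mr,K,.036),np.nanmedian(z[mr]),mr.sum())
mf=m&(z>.006); print('foot',rect(mf,K,.012),mf.sum())
mp=m&(z>.055);print('pins',[(p,X[p[0],p[1]].round(3)) for p in np.argwhere(mp)][:20])
E
```

```text
thick [ 17.12 128.84 233.36] [ 14.7  141.   157.25]
(array([0.56550476, 0.25449564]), (150.5470428466797, 50.46616744995117), 74.71341705322266) z 0.0164 936
thin [ 18.88 121.24 241.56] [ 14.4  141.2  155.85]
(array([ 0.43623523, -0.25768134]), (150.67642211914062, 51.341156005859375), 87.64493560791016) z 0.0069 962
rail (array([ 0.46753833, -0.07293137]), (155.29090881347656, 33.61402893066406), -76.13290309906006) 0.034359127363284614 712
foot (array([ 0.46806488, -0.07260915]), (179.3375244140625, 90.81279754638672), -76.44410133361816) 2171
pins [(array([203, 382]), array([ 0.482, -0.119,  0.057])), (array([203, 383]), array([ 0.482, -0.12 ,  0.07 ])), (array([203, 384]), array([ 0.482, -0.123,  0.069])), (array([204, 382]), array([ 0.479, -0.118,  0.065])), (array([204, 383]), array([ 0.479, -0.12 ,  0.073])), (array([204, 384]), array([ 0.479, -0.122,  0.075])), (array([205, 382]), array([ 0.477, -0.119,  0.058])), (array([205, 383]), array([ 0.477, -0.121,  0.063])), (array([205, 384]), array([ 0.477, -0.123,  0.069])), (array([212, 346]), array([ 0.458, -0.022,  0.072])), (array([212, 347]), array([ 0.458, -0.025,  0.069])), (array([212, 348]), array([ 0.458, -0.027,  0.069])), (array([213, 346]), array([ 0.456, -0.022,  0.07 ])), (array([213, 347]), array([ 0.455, -0.024,  0.074])), (array([213, 348]), array([ 0.456, -0.027,  0.071])), (array([214, 346]), array([ 0.453, -0.022,  0.067])), (array([214, 347]), array([ 0.453, -0.025,  0.071])), (array([214, 348]), array([ 0.453, -0.027,  0.069]))]
```

```bash
cat >> h.py <<'E'
def delta(x,y,z,yaw):
    """shift/turn in tool axes to TCP x,y,z, tool down, tool x at yaw (deg, mod 180 nearest)"""
    T=T_tool(sensors.state()); cur=np.degrees(np.arctan2(T[1,0],T[0,0])); yaw=cur+(yaw-cur+90)%180-90
    c,s=np.cos(np.radians(yaw)),np.sin(np.radians(yaw)); G=np.array([[c,s,0],[s,-c,0],[0,0,-1.]])
    w=np.degrees(R.from_matrix(T[:3,:3].T@G).as_rotvec())
    print('d',(T[:3,:3].T@(np.array([x,y,z])-T[:3,3])).round(4),'w',w.round(1),'dist',np.linalg.norm(np.array([x,y,z])-T[:3,3]).round(3))
E
python3 - <<'E'
from h import *
print(np.round(cams.calibration('wrist')['hand_eye'],3).tolist(),cams.calibration('wrist')['fov_y'],manip.tcp_to_grasp)
delta(.467,-.073,.26,103.8)
E
```

```text
[[0.0, -0.96, -0.279, 0.071], [1.0, 0.0, 0.0, -0.0], [-0.0, -0.279, 0.96, -0.142], [0.0, 0.0, 0.0, 1.0]] 67.61705847013107 0.0187
d [ 0.4229 -0.414  -0.0287] w [  0.    0.  -86.2] dist 0.593
```

```bash
python3 -m pendant '[{"dx":0.423,"dy":-0.414,"dz":-0.029,"wz":-86,"hand":1},{"dx":0.423,"dy":-0.414,"dz":-0.029,"wz":-86,"hand":1},{"dx":0.423,"dy":-0.414,"dz":-0.029,"wz":-86,"hand":1},{"dx":0.423,"dy":-0.414,"dz":-0.029,"wz":-86,"hand":1},{"dx":0.423,"dy":-0.414,"dz":-0.029,"wz":-86,"hand":1},{"dx":0.423,"dy":-0.414,"dz":-0.029,"wz":-86,"hand":1},{"dx":0.423,"dy":-0.414,"dz":-0.029,"wz":-86,"hand":1},{"dx":0.423,"dy":-0.414,"dz":-0.029,"wz":-86,"hand":1},{"dx":0.423,"dy":-0.414,"dz":-0.029,"wz":-86,"hand":1},{"dx":0.423,"dy":-0.414,"dz":-0.029,"wz":-86,"hand":1},{"dx":0.423,"dy":-0.414,"dz":-0.029,"wz":-86,"hand":1},{"dx":0.423,"dy":-0.414,"dz":-0.029,"wz":-86,"hand":1},{"dx":0.423,"dy":-0.414,"dz":-0.029,"wz":-86,"hand":1},{"dx":0.423,"dy":-0.414,"dz":-0.029,"wz":-86,"hand":1},{"dx":0.423,"dy":-0.414,"dz":-0.029,"wz":-86,"hand":1},{"dx":0.423,"dy":-0.414,"dz":-0.029,"wz":-86,"hand":1},{"dx":0.423,"dy":-0.414,"dz":-0.029,"wz":-86,"hand":1},{"dx":0.423,"dy":-0.414,"dz":-0.029,"wz":-86,"hand":1}]'
python3 - <<'E'
from h import *
im,d,K=grab('wrist'); X=cloud(d,K); cv2.imwrite('pics/w1.png',im[...,::-1]); np.savez('/tmp/w1.npz',im=im,d=d,P=K[3])
print(sensors.state()['tool_pos'],sensors.state()['time'])
z=X[...,2]; near=(abs(X[...,0]-.467)<.13)&(abs(X[...,1]+.073)<.13)
mr=near&(z>.026)&(z<.045); mr=cv2.morphologyEx(mr.astype(np.uint8),cv2.MORPH_OPEN,np.ones((5,5)))
print('rail',rect(mr,K,.036),np.nanmedian(z[mr>0]))
mp=(near&(z>.05)).astype(np.uint8); n,l,st,_=cv2.connectedComponentsWithStats(mp)
for i in range(1,n):
    if st[i,4]>20:
        q=X[l==i]; t=q[q[:,2]>np.nanmax(q[:,2])-.006]; print('pin',st[i,4],np.median(q,0).round(4),'tip',t.mean(0).round(4), np.nanmax(q[:,2]))
delta(.5655,.2545,.23,74.7)
E
```

```text
[ 0.18933861 -0.59561907  0.23131942] 0.7invalid input
Traceback (most recent call last):
  File "h.py", line 23, in rect
    c=max(cs,key=cv2.contourArea)[:,0]; p=ray(c,K,z)[:,:2]
      ~~~^^^^^^^^^^^^^^^^^^^^^^^^
ValueError: max() iterable argument is empty
```

View pics/w1.png

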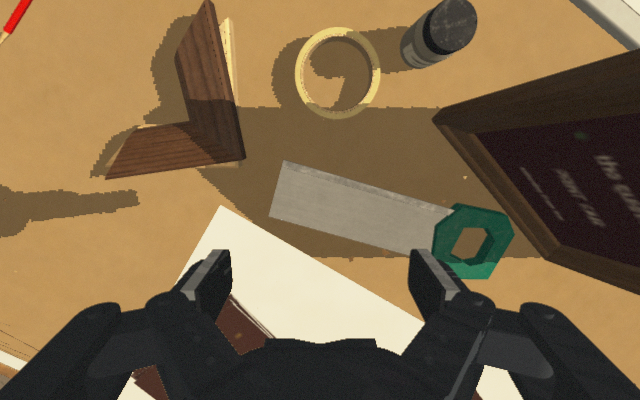

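The row call was refused as invalid, so the arm hasn't moved, and this picture only shows the clutter at the start pose. I'll retry with all seven keys given.

```bash
python3 -m pendant '[{"wx":0,"wy":0,"wz":-86,"dx":0.423,"dy":-0.414,"dz":-0.029,"hand":1},{"wx":0,"wy":0,"wz":-86,"dx":0.423,"dy":-0.414,"dz":-0.029,"hand":1}]'; python3 -m pendant --help | head -20
```

```text
time: 0.87
tool_pos: [0.2279, -0.5221, 0.2346]
tool_rot: [-0.001, 0.961, 0.277, 0.0]
contact_force: [1.9, 0.4, -0.0]
gripper_width: 0.996invalid input: not JSON, or not a number
```

Run:
```python
from h import *
delta(.467,-.073,.26,103.8)
```

```text
d [ 0.4413 -0.2532 -0.0248] w [ -0.   -0.1 -71.7] dist 0.509
```

```bash
python3 -m pendant '[{"wx":0,"wy":0,"wz":-71.7,"dx":0.441,"dy":-0.253,"dz":-0.025,"hand":1},{"wx":0,"wy":0,"wz":-71.7,"dx":0.441,"dy":-0.253,"dz":-0.025,"hand":1},{"wx":0,"wy":0,"wz":-71.7,"dx":0.441,"dy":-0.253,"dz":-0.025,"hand":1},{"wx":0,"wy":0,"wz":-71.7,"dx":0.441,"dy":-0.253,"dz":-0.025,"hand":1},{"wx":0,"wy":0,"wz":-71.7,"dx":0.441,"dy":-0.253,"dz":-0.025,"hand":1},{"wx":0,"wy":0,"wz":-71.7,"dx":0.441,"dy":-0.253,"dz":-0.025,"hand":1},{"wx":0,"wy":0,"wz":-71.7,"dx":0.441,"dy":-0.253,"dz":-0.025,"hand":1},{"wx":0,"wy":0,"wz":-71.7,"dx":0.441,"dy":-0.253,"dz":-0.025,"hand":1},{"wx":0,"wy":0,"wz":-71.7,"dx":0.441,"dy":-0.253,"dz":-0.025,"hand":1},{"wx":0,"wy":0,"wz":-71.7,"dx":0.441,"dy":-0.253,"dz":-0.025,"hand":1},{"wx":0,"wy":0,"wz":-71.7,"dx":0.441,"dy":-0.253,"dz":-0.025,"hand":1},{"wx":0,"wy":0,"wz":-71.7,"dx":0.441,"dy":-0.253,"dz":-0.025,"hand":1},{"wx":0,"wy":0,"wz":-71.7,"dx":0.441,"dy":-0.253,"dz":-0.025,"hand":1},{"wx":0,"wy":0,"wz":-71.7,"dx":0.441,"dy":-0.253,"dz":-0.025,"hand":1}]'
python3 - <<'E'
from h import *
im,d,K=grab('wrist'); X=cloud(d,K); cv2.imwrite('pics/w2.png',im[...,::-1]); np.savez('/tmp/w2.npz',im=im,d=d,P=K[3])
z=X[...,2]; near=(abs(X[...,0]-.467)<.08)&(abs(X[...,1]+.073)<.12)
mr=near&(z>.026)&(z<.045); mr=cv2.morphologyEx(mr.astype(np.uint8),cv2.MORPH_OPEN,np.ones((5,5)))
print('rail',rect(mr,K,.036),np.nanmedian(z[mr>0]))
mp=(near&(z>.05)&(z<.085)).astype(np.uint8); n,l,st,_=cv2.connectedComponentsWithStats(mp)
for i in range(1,n):
    if st[i,4]>20:
        q=X[l==i]; t=q[q[:,2]>np.nanmax(q[:,2])-.006]; print('pin',st[i,4],np.median(q,0).round(4),'tip',t.mean(0).round(4), np.nanmax(q[:,2]))
delta(.5655,.2545,.23,74.7)
E
```

```text
time: 2.03
tool_pos: [0.4695, -0.0717, 0.2607]
tool_rot: [0.0, 0.616, 0.788, 0.0]
contact_force: [-0.4, -0.4, -0.3]
gripper_width: 1.0
rail (array([ 0.46864212, -0.07187834]), (153.70387268066406, 33.77528381347656), -76.22479152679443) 0.035183466946006825
pin 47 [ 0.457  -0.0234  0.0707] tip [ 0.4568 -0.0237  0.073 ] 0.07576936731886813
pin 61 [ 0.4802 -0.1185  0.0673] tip [ 0.4803 -0.1199  0.0729] 0.07598146247537751
d [0.2951 0.1722 0.0303] w [-0.   0.  29.1] dist 0.343
```

View pics/w2.png

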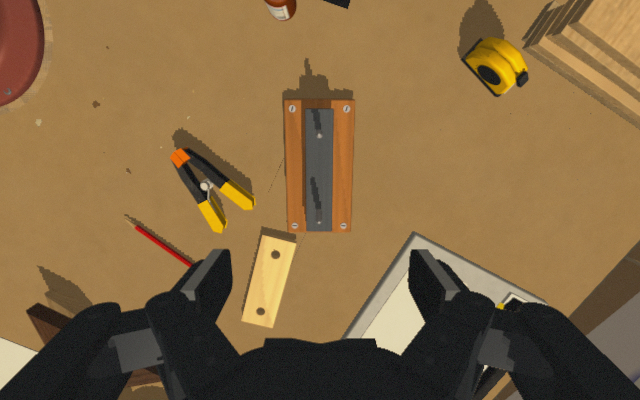

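The rest's pins are at (319,135) and (319,221) in the picture. The seat centre comes out at (0.4686,-0.0718) and 103.8°, which agrees with the top camera. Next is the thick plate.

```bash
python3 -m pendant '[{"wx":0,"wy":0,"wz":29,"dx":0.295,"dy":0.172,"dz":0.03,"hand":1},{"wx":0,"wy":0,"wz":29,"dx":0.295,"dy":0.172,"dz":0.03,"hand":1},{"wx":0,"wy":0,"wz":29,"dx":0.295,"dy":0.172,"dz":0.03,"hand":1},{"wx":0,"wy":0,"wz":29,"dx":0.295,"dy":0.172,"dz":0.03,"hand":1},{"wx":0,"wy":0,"wz":29,"dx":0.295,"dy":0.172,"dz":0.03,"hand":1},{"wx":0,"wy":0,"wz":29,"dx":0.295,"dy":0.172,"dz":0.03,"hand":1},{"wx":0,"wy":0,"wz":29,"dx":0.295,"dy":0.172,"dz":0.03,"hand":1},{"wx":0,"wy":0,"wz":29,"dx":0.295,"dy":0.172,"dz":0.03,"hand":1},{"wx":0,"wy":0,"wz":29,"dx":0.295,"dy":0.172,"dz":0.03,"hand":1},{"wx":0,"wy":0,"wz":29,"dx":0.295,"dy":0.172,"dz":0.03,"hand":1},{"wx":0,"wy":0,"wz":29,"dx":0.295,"dy":0.172,"dz":0.03,"hand":1}]'
cat >> h.py <<'E'
def plate(z,guess,name):
    im,d,K=grab('wrist'); X=cloud(d,K); cv2.imwrite(f'pics/{name}.png',im[...,::-1])
    hsv=cv2.cvtColor(im,cv2.COLOR_RGB2HSV); near=np.hypot(X[...,0]-guess[0],X[...,1]-guess[1])<.1
    m=(near&(X[...,2]>z*.55)&(X[...,2]<z+.012)).astype(np.uint8)
    m=cv2.morphologyEx(m,cv2.MORPH_OPEN,np.ones((3,3)))
    r=rect(m,K,z); print('rect',r,'z',np.nanmedian(X[...,2][m>0]).round(4))
    box=cv2.fillPoly(np.zeros_like(m),[max(cv2.findContours(m,0,1)[0],key=cv2.contourArea)],1); box=cv2.erode(box,np.ones((5,5)))
    v=cv2.medianBlur(hsv[...,2],3); dk=((v<.6*np.median(v[box>0]))&(box>0)).astype(np.uint8)
    n,l,st,c=cv2.connectedComponentsWithStats(dk)
    for i in range(1,n):
        if st[i,4]>25: print('hole',st[i,4],ray(c[i],K,z)[0].round(4),c[i].round(0))
    return r
E
python3 - <<'E'
from h import *
c,_,a=plate(.018,(.5655,.2545),'w3'); delta(c[0],c[1],.06,a); delta(c[0],c[1],.002,a)
E
```

```text
time: 3.0
tool_pos: [0.5665, 0.2525, 0.2295]
tool_rot: [0.0, 0.795, 0.606, -0.001]
contact_force: [-1.2, 0.3, -0.2]
gripper_width: 0.999
rect (array([0.56505255, 0.25534056]), (148.239990234375, 49.87310791015625), 74.52213287353516) z 0.0172
hole 91 [0.5789 0.3024 0.018 ] [319. 131.]
hole 69 [0.5523 0.2066 0.018 ] [319. 212.]
d [ 0.0034 -0.0022  0.1699] w [-0.   0.1  0.1] dist 0.17
d [ 0.0035 -0.0022  0.2279] w [-0.   0.1  0.1] dist 0.228
```

View pics/w3.png

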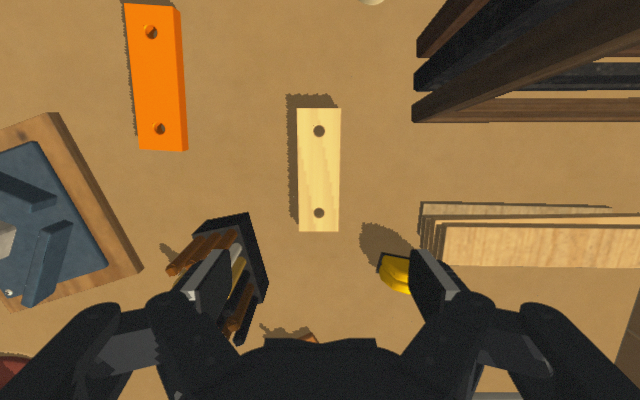

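The thick pale plate is at (319,170), with the orange look-alike apart from it at (155,77). The holes and the outline agree on (0.5653,0.2549) and 74.5°. I'll descend and grip.

```bash
python3 -m pendant '[{"wx":0,"wy":0,"wz":0.1,"dx":0.003,"dy":-0.002,"dz":0.04,"hand":1},{"wx":0,"wy":0,"wz":0.1,"dx":0.003,"dy":-0.002,"dz":0.08,"hand":1},{"wx":0,"wy":0,"wz":0.1,"dx":0.003,"dy":-0.002,"dz":0.12,"hand":1},{"wx":0,"wy":0,"wz":0.1,"dx":0.003,"dy":-0.002,"dz":0.155,"hand":1},{"wx":0,"wy":0,"wz":0.1,"dx":0.003,"dy":-0.002,"dz":0.185,"hand":1},{"wx":0,"wy":0,"wz":0.1,"dx":0.003,"dy":-0.002,"dz":0.21,"hand":1},{"wx":0,"wy":0,"wz":0.1,"dx":0.003,"dy":-0.002,"dz":0.222,"hand":1},{"wx":0,"wy":0,"wz":0.1,"dx":0.003,"dy":-0.002,"dz":0.227,"hand":1},{"wx":0,"wy":0,"wz":0.1,"dx":0.003,"dy":-0.002,"dz":0.227,"hand":1},{"wx":0,"wy":0,"wz":0.1,"dx":0.003,"dy":-0.002,"dz":0.227,"hand":-1},{"wx":0,"wy":0,"wz":0.1,"dx":0.003,"dy":-0.002,"dz":0.227,"hand":-1},{"wx":0,"wy":0,"wz":0.1,"dx":0.003,"dy":-0.002,"dz":0.227,"hand":-1},{"wx":0,"wy":0,"wz":0.1,"dx":0.003,"dy":-0.002,"dz":0.227,"hand":-1},{"wx":0,"wy":0,"wz":0.1,"dx":0.003,"dy":-0.002,"dz":0.227,"hand":-1},{"wx":0,"wy":0,"wz":0.1,"dx":0.003,"dy":-0.002,"dz":0.227,"hand":-1},{"wx":0,"wy":0,"wz":0.1,"dx":0.003,"dy":-0.002,"dz":0.227,"hand":-1},{"wx":0,"wy":0,"wz":0.1,"dx":0.003,"dy":-0.002,"dz":0.227,"hand":-1},{"wx":0,"wy":0,"wz":0.1,"dx":0.003,"dy":-0.002,"dz":0.227,"hand":-1}]'
```

```text
time: 4.55
tool_pos: [0.567, 0.2573, 0.0061]
tool_rot: [0.001, 0.796, 0.606, 0.002]
contact_force: [-0.6, -0.7, 6.5]
gripper_width: 0.568
```

```bash
python3 -m pendant '[{"wx":0,"wy":0,"wz":0,"dx":0,"dy":0,"dz":-0.02,"hand":-1},{"wx":0,"wy":0,"wz":0,"dx":0,"dy":0,"dz":-0.06,"hand":-1},{"wx":0,"wy":0,"wz":0,"dx":0,"dy":0,"dz":-0.1,"hand":-1},{"wx":0,"wy":0,"wz":0,"dx":0,"dy":0,"dz":-0.14,"hand":-1},{"wx":0,"wy":0,"wz":0,"dx":0,"dy":0,"dz":-0.18,"hand":-1},{"wx":0,"wy":0,"wz":0,"dx":0,"dy":0,"dz":-0.2,"hand":-1},{"wx":0,"wy":0,"wz":0,"dx":0,"dy":0,"dz":-0.2,"hand":-1},{"wx":0,"wy":0,"wz":0,"dx":0,"dy":0,"dz":-0.2,"hand":-1}]'
python3 - <<'E'
from h import *
im,d,K=grab('wrist'); s=sensors.state(); T=T_tool(s); print(s['tool_pos'],s['contact_force'],s['gripper_width'])
cv2.imwrite('pics/w4.png',im[...,::-1]); np.savez('/tmp/w4.npz',im=im,d=d,P=K[3])
delta(.4686,-.0718,.2,103.8)
E
```

```text
time: 5.22
tool_pos: [0.5655, 0.257, 0.2051]
tool_rot: [0.001, 0.796, 0.606, 0.002]
contact_force: [-0.2, -0.2, -2.6]
gripper_width: 0.562
[0.56434307 0.25660957 0.20247913] [-0.42871882  0.09090842 -1.77989394] 0.5647990029813935
d [-0.342  -0.0049  0.0027] w [ -0.1   0.  -29.2] dist 0.342
```

View pics/w4.png

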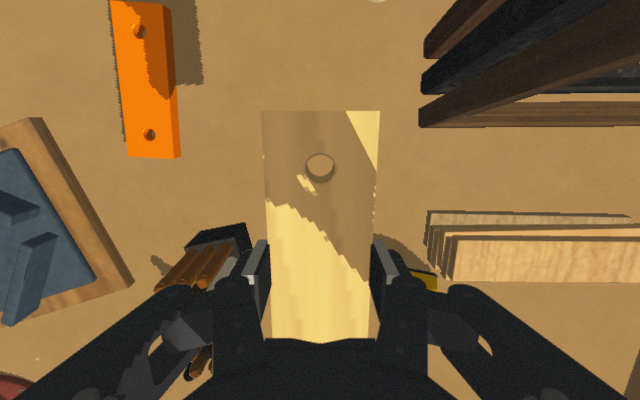

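The plate is held, with its front hole at (319,167). I'll measure the plate's pose in the tool frame.

```bash
cat >> h.py <<'E'
def held(name=None):
    """held plate in the tool frame from the wrist picture: front hole, plate angle, top z"""
    im,d,K=grab('wrist'); c=cams.calibration('wrist'); K=(K[0],K[1],K[2],np.array(c['hand_eye'])); X=cloud(d,K)
    if name: cv2.imwrite(f'pics/{name}.png',im[...,::-1])
    win=(X[...,0]>.02)&(X[...,0]<.09)&(abs(X[...,1])<.04)&(X[...,2]<.03)&(X[...,2]>-.06)
    q=X[win]; zt=np.median(q[:,2]); A=np.linalg.lstsq(np.c_[q[:,:2],np.ones(len(q))],q[:,2],rcond=None)[0]
    m=(abs(X[...,2]-zt)<.006)&win; m=cv2.morphologyEx(m.astype(np.uint8),cv2.MORPH_OPEN,np.ones((3,3)))
    cs=max(cv2.findContours(m,0,1)[0],key=cv2.contourArea); full=cv2.fillPoly(np.zeros_like(m),[cs],1)
    hole=cv2.morphologyEx(((full>0)&(m==0)).astype(np.uint8),cv2.MORPH_OPEN,np.ones((5,5)))
    n,l,st,ct=cv2.connectedComponentsWithStats(hole)
    for i in range(1,n): print('hole',st[i].tolist(),ct[i].round(1),(ray(ct[i],K,zt)[0]*1000).round(1))
    L=[];Rr=[];xs=[]
    for v in range(0,400):
        u=np.flatnonzero(full[v])
        if len(u)<40: continue
        a=ray([[u[0]-.5,v],[u[-1]+.5,v]],K,zt)
        if .04<a[0,0]<.072: xs.append(a[0,0]);L.append(a[0,1]);Rr.append(a[1,1])
    pl=np.polyfit(xs,L,1);pr=np.polyfit(xs,Rr,1)
    print('ztop',zt.round(4),'tilt',A[:2].round(3),'edges at x=.05',np.polyval(pl,.05).round(4),np.polyval(pr,.05).round(4),'angle deg',np.degrees(np.arctan([pl[0],pr[0]])).round(2),'front',max(ray(cs[:,0],K,zt)[:,0]).round(4))
E
python3 - <<'E'
from h import *
held()
for i in range(4):
    cams.grab_frame('top'); s=sensors.state(); print(np.round(s['tool_pos'],4),np.round(s['tool_rot'],4))
delta(.4686,-.0718,.2,103.8)
E
```

```text
hole [306, 155, 28, 26, 572] [319.5 167.3] [ 48.2   0.  -11. ]
ztop -0.011 tilt [-0.001  0.004] edges at x=.05 -0.025 0.025 angle deg [ 0.33 -0.05] front 0.0721
[0.5634 0.2563 0.2002] [-0.0009  0.7957  0.6057 -0.0024]
[0.5634 0.2562 0.2001] [-0.0009  0.7957  0.6057 -0.0025]
[0.5636 0.2563 0.2004] [-0.0008  0.7957  0.6057 -0.0023]
[0.5639 0.2563 0.2008] [-7.000e-04  7.957e-01  6.057e-01 -1.900e-03]
d [-0.3417 -0.0045  0.0016] w [ -0.2   0.1 -29.2] dist 0.342
```

```bash
python3 -m pendant '[{"wx":0,"wy":0,"wz":-29.2,"dx":-0.34,"dy":-0.004,"dz":0,"hand":-1},{"wx":0,"wy":0,"wz":-29.2,"dx":-0.34,"dy":-0.004,"dz":0,"hand":-1},{"wx":0,"wy":0,"wz":-29.2,"dx":-0.34,"dy":-0.004,"dz":0,"hand":-1},{"wx":0,"wy":0,"wz":-29.2,"dx":-0.34,"dy":-0.004,"dz":0,"hand":-1},{"wx":0,"wy":0,"wz":-29.2,"dx":-0.34,"dy":-0.004,"dz":0,"hand":-1},{"wx":0,"wy":0,"wz":-29.2,"dx":-0.34,"dy":-0.004,"dz":0,"hand":-1},{"wx":0,"wy":0,"wz":-29.2,"dx":-0.34,"dy":-0.004,"dz":0,"hand":-1},{"wx":0,"wy":0,"wz":-29.2,"dx":-0.34,"dy":-0.004,"dz":0,"hand":-1},{"wx":0,"wy":0,"wz":-29.2,"dx":-0.34,"dy":-0.004,"dz":0,"hand":-1},{"wx":0,"wy":0,"wz":-29.2,"dx":-0.34,"dy":-0.004,"dz":0,"hand":-1},{"wx":0,"wy":0,"wz":-29.2,"dx":-0.34,"dy":-0.004,"dz":0,"hand":-1},{"wx":0,"wy":0,"wz":-29.2,"dx":-0.34,"dy":-0.004,"dz":0,"hand":-1},{"wx":0,"wy":0,"wz":-29.2,"dx":-0.34,"dy":-0.004,"dz":0,"hand":-1}]'
python3 - <<'E'
from h import *
held('w5')
for i in range(4):
    cams.grab_frame('top'); s=sensors.state(); print(np.round(s['tool_pos'],4),np.round(s['tool_rot'],4))
delta(.4681,-.0697,.1,103.8)
E
```

```text
time: 6.6
tool_pos: [0.4707, -0.0689, 0.203]
tool_rot: [-0.0, 0.617, 0.787, 0.0]
contact_force: [0.5, 0.0, -1.6]
gripper_width: 0.565
hole [306, 155, 28, 26, 573] [319.6 167.3] [ 48.1   0.3 -11.1]
ztop -0.0111 tilt [-0.002  0.003] edges at x=.05 -0.0247 0.0253 angle deg [ 0.12 -0.42] front 0.072
[ 0.4708 -0.0689  0.2032] [-3.000e-04  6.165e-01  7.874e-01 -0.000e+00]
[ 0.4708 -0.069   0.2032] [-2.000e-04  6.166e-01  7.873e-01 -0.000e+00]
[ 0.4708 -0.0692  0.2033] [-2.000e-04  6.167e-01  7.872e-01 -0.000e+00]
[ 0.4708 -0.0693  0.2034] [-1.000e-04  6.168e-01  7.871e-01 -0.000e+00]
d [ 0.0003 -0.0027  0.1034] w [-0. -0.  0.] dist 0.103
```

```bash
python3 -m pendant '[{"wx":0,"wy":0,"wz":0,"dx":0,"dy":-0.003,"dz":0.03,"hand":-1},{"wx":0,"wy":0,"wz":0,"dx":0,"dy":-0.003,"dz":0.06,"hand":-1},{"wx":0,"wy":0,"wz":0,"dx":0,"dy":-0.003,"dz":0.085,"hand":-1},{"wx":0,"wy":0,"wz":0,"dx":0,"dy":-0.003,"dz":0.1,"hand":-1},{"wx":0,"wy":0,"wz":0,"dx":0,"dy":-0.003,"dz":0.104,"hand":-1},{"wx":0,"wy":0,"wz":0,"dx":0,"dy":-0.003,"dz":0.104,"hand":-1},{"wx":0,"wy":0,"wz":0,"dx":0,"dy":-0.003,"dz":0.104,"hand":-1},{"wx":0,"wy":0,"wz":0,"dx":0,"dy":-0.003,"dz":0.104,"hand":-1}]'
python3 - <<'E'
from h import *
delta(.4681,-.0697,.095,103.8)
im,d,K=grab('wrist'); a=im[60:260,190:450]
im2,d2,K2=grab('top'); b=im2[165:255,315:415]
o=np.hstack([cv2.resize(a,(520,400),interpolation=3),cv2.resize(b,(280,252),interpolation=3) if 0 else cv2.copyMakeBorder(cv2.resize(b,(280,252),interpolation=3),0,148,0,0,0)])
cv2.imwrite('pics/w6.png',o[...,::-1]); delta(.4681,-.0697,.095,103.8); print(sensors.state()['contact_force'])
E
```

```text
time: 7.52
tool_pos: [0.469, -0.071, 0.1013]
tool_rot: [0.001, 0.617, 0.787, 0.001]
contact_force: [0.2, 0.4, -0.6]
gripper_width: 0.561
d [ 0.0015 -0.0006  0.0063] w [ 0.2  0.1 -0. ] dist 0.006
d [ 0.0015 -0.0005  0.0062] w [ 0.2  0.1 -0. ] dist 0.006
[ 0.34513056 -0.09907161 -1.42579838]
```

View pics/w6.png

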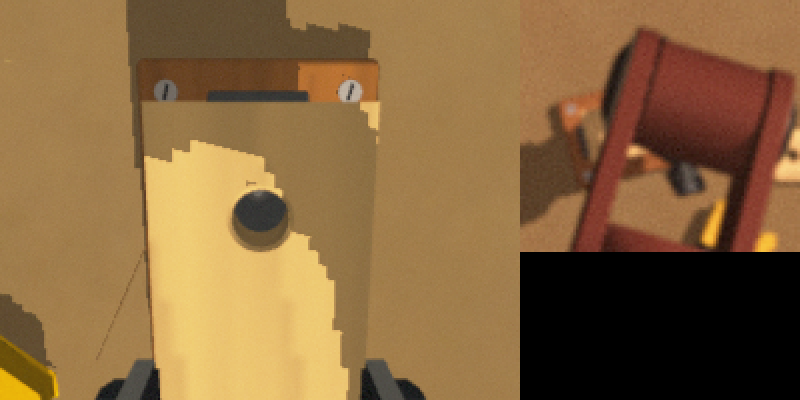

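Through the front hole, which is at (260,215) in the crop, I see the dark rail, centred laterally on the rail. The top view is blocked by the arm. I'll lower the plate onto the pins in steps and watch the force.

```bash
python3 -m pendant '[{"wx":0,"wy":0,"wz":0,"dx":0.0015,"dy":-0.0005,"dz":0,"hand":-1},{"wx":0,"wy":0,"wz":0,"dx":0.0015,"dy":-0.0005,"dz":0.006,"hand":-1},{"wx":0,"wy":0,"wz":0,"dx":0.0015,"dy":-0.0005,"dz":0.012,"hand":-1},{"wx":0,"wy":0,"wz":0,"dx":0.0015,"dy":-0.0005,"dz":0.018,"hand":-1},{"wx":0,"wy":0,"wz":0,"dx":0.0015,"dy":-0.0005,"dz":0.024,"hand":-1},{"wx":0,"wy":0,"wz":0,"dx":0.0015,"dy":-0.0005,"dz":0.028,"hand":-1},{"wx":0,"wy":0,"wz":0,"dx":0.0015,"dy":-0.0005,"dz":0.028,"hand":-1},{"wx":0,"wy":0,"wz":0,"dx":0.0015,"dy":-0.0005,"dz":0.028,"hand":-1}]'
python3 - <<'E'
from h import *
delta(.4681,-.0697,.043,103.8); held('w7'); s=sensors.state();print(s['contact_force'],s['ft_torque'])
E
```

```text
time: 8.28
tool_pos: [0.4665, -0.0693, 0.0708]
tool_rot: [-0.001, 0.617, 0.787, -0.0]
contact_force: [-0.7, -0.3, -0.9]
gripper_width: 0.563
d [-0.0008  0.0015  0.0278] w [-0.1 -0.  -0. ] dist 0.028
hole [306, 155, 28, 26, 578] [319.6 167.4] [ 48.1   0.3 -11. ]
ztop -0.011 tilt [-0.     0.004] edges at x=.05 -0.0248 0.0253 angle deg [ 0.23 -0.02] front 0.072
[ 0.37955574 -1.62707096 -0.41237599] [0.0915302  0.03898513 0.01730704]
```

There's no vertical load and the plate hasn't shifted in the grip, although its underside is 12 mm below the pin tips. The plate is therefore threaded, so I'll go down to the seat.

```bash
python3 -m pendant '[{"wx":0,"wy":0,"wz":0,"dx":0,"dy":0.0005,"dz":0.006,"hand":-1},{"wx":0,"wy":0,"wz":0,"dx":0,"dy":0.0005,"dz":0.012,"hand":-1},{"wx":0,"wy":0,"wz":0,"dx":0,"dy":0.0005,"dz":0.018,"hand":-1},{"wx":0,"wy":0,"wz":0,"dx":0,"dy":0.0005,"dz":0.023,"hand":-1},{"wx":0,"wy":0,"wz":0,"dx":0,"dy":0.0005,"dz":0.026,"hand":-1},{"wx":0,"wy":0,"wz":0,"dx":0,"dy":0.0005,"dz":0.028,"hand":-1},{"wx":0,"wy":0,"wz":0,"dx":0,"dy":0.0005,"dz":0.028,"hand":-1}]'
python3 - <<'E'
from h import *
held('w8'); s=sensors.state();print(s['tool_pos'],s['contact_force'],s['ft_torque'])
E
```

```text
time: 8.92
tool_pos: [0.4669, -0.0691, 0.0427]
tool_rot: [-0.001, 0.617, 0.787, -0.0]
contact_force: [-0.3, 0.1, -1.5]
gripper_width: 0.566
hole [306, 155, 28, 33, 639] [319.6 170.8] [ 46.5   0.3 -11. ]
ztop -0.011 tilt [0.092 0.012] edges at x=.05 -0.0248 0.0253 angle deg [ 0.33 -0.09] front 0.072
[ 0.46715218 -0.06919979  0.0430883 ] [ 0.0491264  -0.31662539 -1.41398117] [ 0.00937404 -0.00723108  0.00541762]
```

```bash
python3 -m pendant '[{"wx":0,"wy":0,"wz":0,"dx":0,"dy":0,"dz":0.002,"hand":-1},{"wx":0,"wy":0,"wz":0,"dx":0,"dy":0,"dz":0.0025,"hand":-1},{"wx":0,"wy":0,"wz":0,"dx":0,"dy":0,"dz":0.0025,"hand":-1}]'; python3 -m pendant '[{"wx":0,"wy":0,"wz":0,"dx":0,"dy":0,"dz":0,"hand":1},{"wx":0,"wy":0,"wz":0,"dx":0,"dy":0,"dz":0,"hand":1},{"wx":0,"wy":0,"wz":0,"dx":0,"dy":0,"dz":0,"hand":1},{"wx":0,"wy":0,"wz":0,"dx":0,"dy":0,"dz":0,"hand":1},{"wx":0,"wy":0,"wz":0,"dx":0,"dy":0,"dz":0,"hand":1},{"wx":0,"wy":0,"wz":0,"dx":0,"dy":0,"dz":0,"hand":1},{"wx":0,"wy":0,"wz":0,"dx":0,"dy":0,"dz":-0.02,"hand":1},{"wx":0,"wy":0,"wz":0,"dx":0,"dy":0,"dz":-0.06,"hand":1},{"wx":0,"wy":0,"wz":0,"dx":0,"dy":0,"dz":-0.1,"hand":1},{"wx":0,"wy":0,"wz":0,"dx":0,"dy":0,"dz":-0.14,"hand":1},{"wx":0,"wy":0,"wz":0,"dx":0,"dy":0,"dz":-0.18,"hand":1},{"wx":0,"wy":0,"wz":0,"dx":0,"dy":0,"dz":-0.2,"hand":1},{"wx":0,"wy":0,"wz":0,"dx":0,"dy":0,"dz":-0.2,"hand":1},{"wx":0,"wy":0,"wz":0,"dx":0,"dy":0,"dz":-0.2,"hand":1}]'
python3 - <<'E'
from h import *
im,d,K=grab('wrist'); X=cloud(d,K); cv2.imwrite('pics/w9.png',im[...,::-1]); z=X[...,2]
near=(abs(X[...,0]-.4675)<.07)&(abs(X[...,1]+.0715)<.1)
m=near&(z>.045)&(z<.062); m=cv2.morphologyEx(m.astype(np.uint8),cv2.MORPH_OPEN,np.ones((3,3)))
q=X[m>0]; A=np.linalg.lstsq(np.c_[q[:,:2]-[.4675,-.0715],np.ones(len(q))],q[:,2],rcond=None)[0]
print('plate',rect(m,K,.054),'plane',A.round(4))
mp=(near&(z>.066)&(z<.085)).astype(np.uint8); n,l,st,_=cv2.connectedComponentsWithStats(mp)
for i in range(1,n):
    if st[i,4]>15: q=X[l==i]; print('pin',st[i,4],np.median(q,0).round(4))
delta(.436,-.2575,.23,87.6)
E
```

```text
time: 9.22
tool_pos: [0.4679, -0.0694, 0.0421]
tool_rot: [0.0, 0.617, 0.787, 0.0]
contact_force: [-2.2, 0.0, 4.6]
gripper_width: 0.567
time: 10.38
tool_pos: [0.4681, -0.0695, 0.2426]
tool_rot: [0.002, 0.617, 0.787, 0.001]
contact_force: [-0.3, 0.1, -1.3]
gripper_width: 1.004
plate (array([ 0.46863538, -0.07186975]), (148.6674041748047, 49.862361907958984), -76.27569389343262) plane [-0.0002 -0.      0.0532]
pin 43 [ 0.4567 -0.0236  0.0715]
pin 42 [ 0.4803 -0.1196  0.071 ]
d [-0.1755 -0.075   0.0104] w [-0.  -0.  16.2] dist 0.191
```

View pics/w9.png

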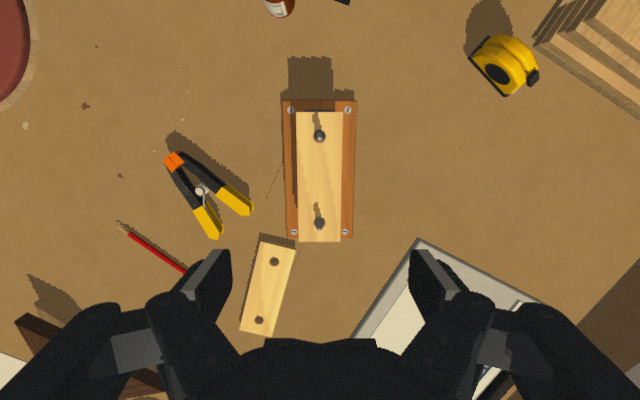

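The thick plate is flat on the seat, with its top plane at 53 mm and level, and both pins come through at (319,136) and (319,222). The thin plate is next, at (267,286).

```bash
python3 -m pendant '[{"wx":0,"wy":0,"wz":16.2,"dx":-0.1755,"dy":-0.075,"dz":0.01,"hand":1},{"wx":0,"wy":0,"wz":16.2,"dx":-0.1755,"dy":-0.075,"dz":0.01,"hand":1},{"wx":0,"wy":0,"wz":16.2,"dx":-0.1755,"dy":-0.075,"dz":0.01,"hand":1},{"wx":0,"wy":0,"wz":16.2,"dx":-0.1755,"dy":-0.075,"dz":0.01,"hand":1},{"wx":0,"wy":0,"wz":16.2,"dx":-0.1755,"dy":-0.075,"dz":0.01,"hand":1},{"wx":0,"wy":0,"wz":16.2,"dx":-0.1755,"dy":-0.075,"dz":0.01,"hand":1},{"wx":0,"wy":0,"wz":16.2,"dx":-0.1755,"dy":-0.075,"dz":0.01,"hand":1},{"wx":0,"wy":0,"wz":16.2,"dx":-0.1755,"dy":-0.075,"dz":0.01,"hand":1}]'
python3 - <<'E'
from h import *
c,_,a=plate(.009,(.436,-.2575),'w10'); delta(c[0],c[1],.0,a)
E
```

```text
time: 11.1
tool_pos: [0.4356, -0.2566, 0.2288]
tool_rot: [-0.002, 0.722, 0.692, -0.0]
contact_force: [-1.0, -0.3, 0.4]
gripper_width: 0.997
rect (array([ 0.43512698, -0.25839355]), (149.47242736816406, 49.89533233642578), 88.64659118652344) z 0.0082
hole 83 [ 0.4376 -0.2095  0.009 ] [320. 135.]
hole 69 [ 0.4346 -0.3087  0.009 ] [321. 214.]
d [-0.0026 -0.0003  0.2294] w [-0.1 -0.1 -1. ] dist 0.229
```

```bash
python3 -m pendant '[{"wx":0,"wy":0,"wz":-0.8,"dx":-0.003,"dy":0,"dz":0.04,"hand":0.5},{"wx":0,"wy":0,"wz":-0.8,"dx":-0.003,"dy":0,"dz":0.08,"hand":0.5},{"wx":0,"wy":0,"wz":-0.8,"dx":-0.003,"dy":0,"dz":0.12,"hand":0.5},{"wx":0,"wy":0,"wz":-0.8,"dx":-0.003,"dy":0,"dz":0.155,"hand":0.5},{"wx":0,"wy":0,"wz":-0.8,"dx":-0.003,"dy":0,"dz":0.185,"hand":0.5},{"wx":0,"wy":0,"wz":-0.8,"dx":-0.003,"dy":0,"dz":0.205,"hand":0.5},{"wx":0,"wy":0,"wz":-0.8,"dx":-0.003,"dy":0,"dz":0.218,"hand":0.5},{"wx":0,"wy":0,"wz":-0.8,"dx":-0.003,"dy":0,"dz":0.225,"hand":0.5},{"wx":0,"wy":0,"wz":-0.8,"dx":-0.003,"dy":0,"dz":0.225,"hand":0.5},{"wx":0,"wy":0,"wz":-0.8,"dx":-0.003,"dy":0,"dz":0.225,"hand":0.5}]'
python3 - <<'E'
from h import *
im,d,K=grab('wrist'); s=sensors.state(); print(s['tool_pos'],s['contact_force'],s['gripper_width']); cv2.imwrite('pics/w11.png',im[...,::-1])
delta(.4356,-.2587,.0,88.4); X=cloud(d,K); 
c=cams.calibration('wrist'); Xt=cloud(d,(K[0],K[1],K[2],np.array(c['hand_eye'])))
m=(abs(Xt[...,0])<.014)&(abs(abs(Xt[...,1])-.038)<.012)&(Xt[...,2]>-.06)&(X[...,2]>.004); q=Xt[m]; print(len(q)); print([ (round(e,3),round(float(np.nanmax(q[(q[:,0]>e)&(q[:,0]<e+.004)][:,2],initial=-1)),4)) for e in np.arange(-.014,.014,.004)])
E
```

```text
time: 11.98
tool_pos: [0.4365, -0.26, 0.0062]
tool_rot: [0.0, 0.717, 0.697, 0.0]
contact_force: [-0.3, -0.8, -0.1]
gripper_width: 0.747
[ 0.43703305 -0.26057273  0.00701368] [ 0.11777157 -0.86692126 -0.55456505] 0.750948871789773
d [ 0.0018 -0.0015  0.007 ] w [0.1 0.1 0. ] dist 0.007
8135
[(np.float64(-0.014), -0.0012), (np.float64(-0.01), -0.0056), (np.float64(-0.006), -0.0055), (np.float64(-0.002), -0.0013), (np.float64(0.002), -0.0055), (np.float64(0.006), -0.005), (np.float64(0.01), -0.0011)]
```

View pics/w11.png

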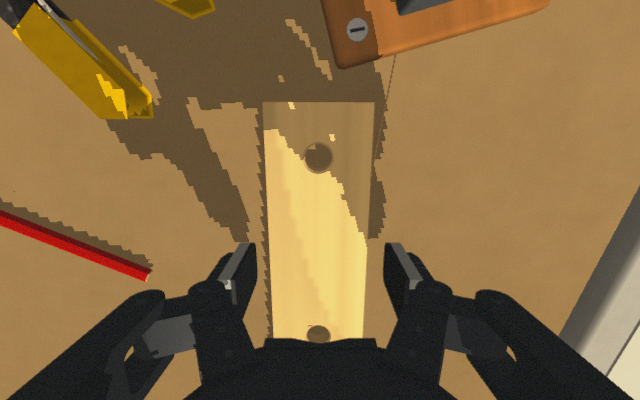

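The jaws stand either side of the thin plate, with its edges at columns 265 and 370 and its holes at (318,157) and (318,333). The tips are about 1 mm off the bench side, so I'll go 3 mm lower and close.

```bash
python3 -m pendant '[{"wx":0,"wy":0,"wz":0,"dx":0.001,"dy":-0.0015,"dz":0.003,"hand":0.5},{"wx":0,"wy":0,"wz":0,"dx":0.001,"dy":-0.0015,"dz":0.003,"hand":0.5},{"wx":0,"wy":0,"wz":0,"dx":0.001,"dy":-0.0015,"dz":0.003,"hand":-1},{"wx":0,"wy":0,"wz":0,"dx":0.001,"dy":-0.0015,"dz":0.003,"hand":-1},{"wx":0,"wy":0,"wz":0,"dx":0.001,"dy":-0.0015,"dz":0.003,"hand":-1},{"wx":0,"wy":0,"wz":0,"dx":0.001,"dy":-0.0015,"dz":0.003,"hand":-1},{"wx":0,"wy":0,"wz":0,"dx":0.001,"dy":-0.0015,"dz":0.003,"hand":-1},{"wx":0,"wy":0,"wz":0,"dx":0.001,"dy":-0.0015,"dz":0.003,"hand":-1},{"wx":0,"wy":0,"wz":0,"dx":0.001,"dy":-0.0015,"dz":0.003,"hand":-1}]'; python3 -m pendant '[{"wx":0,"wy":0,"wz":0,"dx":0,"dy":0,"dz":-0.02,"hand":-1},{"wx":0,"wy":0,"wz":0,"dx":0,"dy":0,"dz":-0.06,"hand":-1},{"wx":0,"wy":0,"wz":0,"dx":0,"dy":0,"dz":-0.1,"hand":-1},{"wx":0,"wy":0,"wz":0,"dx":0,"dy":0,"dz":-0.14,"hand":-1},{"wx":0,"wy":0,"wz":0,"dx":0,"dy":0,"dz":-0.16,"hand":-1},{"wx":0,"wy":0,"wz":0,"dx":0,"dy":0,"dz":-0.16,"hand":-1},{"wx":0,"wy":0,"wz":0,"dx":0,"dy":0,"dz":-0.16,"hand":-1},{"wx":0,"wy":0,"wz":0,"dx":0,"dy":0,"dz":-0.16,"hand":-1}]'
python3 - <<'E'
from h import *
held('w12'); s=sensors.state(); print(s['tool_pos'],s['contact_force'],s['gripper_width'])
delta(.4686,-.0718,.17,103.8)
E
```

```text
time: 12.78
tool_pos: [0.4352, -0.2599, 0.0043]
tool_rot: [0.0, 0.717, 0.697, 0.0]
contact_force: [-2.1, 2.1, 6.6]
gripper_width: 0.542
time: 13.45
tool_pos: [0.4339, -0.259, 0.1615]
tool_rot: [-0.001, 0.717, 0.697, -0.0]
contact_force: [-0.1, 0.6, -0.9]
gripper_width: 0.548
hole [307, 145, 26, 25, 535] [319.6 157. ] [51.7  0.2 -3.9]
ztop -0.0039 tilt [-0.002  0.001] edges at x=.05 -0.0248 0.0252 angle deg [0.05 0.19] front 0.0759
[ 0.43352166 -0.25865753  0.160649  ] [-0.37018976 -0.91184059 -0.01856638] 0.5486983995227314
d [ 0.1878  0.0297 -0.009 ] w [ -0.2  -0.2 -15.4] dist 0.19
```

```bash
python3 -m pendant '[{"wx":0,"wy":0,"wz":-15.3,"dx":0.1865,"dy":0.0295,"dz":0,"hand":-1},{"wx":0,"wy":0,"wz":-15.3,"dx":0.1865,"dy":0.0295,"dz":0,"hand":-1},{"wx":0,"wy":0,"wz":-15.3,"dx":0.1865,"dy":0.0295,"dz":0,"hand":-1},{"wx":0,"wy":0,"wz":-15.3,"dx":0.1865,"dy":0.0295,"dz":0,"hand":-1},{"wx":0,"wy":0,"wz":-15.3,"dx":0.1865,"dy":0.0295,"dz":0,"hand":-1},{"wx":0,"wy":0,"wz":-15.3,"dx":0.1865,"dy":0.0295,"dz":0.02,"hand":-1},{"wx":0,"wy":0,"wz":-15.3,"dx":0.1865,"dy":0.0295,"dz":0.04,"hand":-1},{"wx":0,"wy":0,"wz":-15.3,"dx":0.1865,"dy":0.0295,"dz":0.055,"hand":-1},{"wx":0,"wy":0,"wz":-15.3,"dx":0.1865,"dy":0.0295,"dz":0.06,"hand":-1},{"wx":0,"wy":0,"wz":-15.3,"dx":0.1865,"dy":0.0295,"dz":0.06,"hand":-1},{"wx":0,"wy":0,"wz":-15.3,"dx":0.1865,"dy":0.0295,"dz":0.06,"hand":-1},{"wx":0,"wy":0,"wz":-15.3,"dx":0.1865,"dy":0.0295,"dz":0.06,"hand":-1}]'
python3 - <<'E'
from h import *
held('w13'); delta(.4687,-.0731,.065,103.8); cams.grab_frame('top'); delta(.4687,-.0731,.065,103.8)
E
```

```text
time: 14.5
tool_pos: [0.4699, -0.0742, 0.1035]
tool_rot: [0.0, 0.618, 0.786, 0.0]
contact_force: [0.0, 0.8, -0.0]
gripper_width: 0.546
hole [307, 145, 26, 25, 537] [319.5 157.1] [51.6  0.2 -3.9]
ztop -0.0039 tilt [0.    0.001] edges at x=.05 -0.0247 0.0253 angle deg [0.05 0.2 ] front 0.0758
d [ 0.0016 -0.0012  0.0389] w [ 0.1  0.1 -0.2] dist 0.039
d [ 0.0016 -0.0013  0.039 ] w [ 0.1  0.1 -0.2] dist 0.039
```

```bash
python3 -m pendant '[{"wx":0,"wy":0,"wz":-0.2,"dx":0.0014,"dy":-0.001,"dz":0.008,"hand":-1},{"wx":0,"wy":0,"wz":-0.2,"dx":0.0014,"dy":-0.001,"dz":0.015,"hand":-1},{"wx":0,"wy":0,"wz":-0.2,"dx":0.0014,"dy":-0.001,"dz":0.021,"hand":-1},{"wx":0,"wy":0,"wz":-0.2,"dx":0.0014,"dy":-0.001,"dz":0.027,"hand":-1},{"wx":0,"wy":0,"wz":-0.2,"dx":0.0014,"dy":-0.001,"dz":0.033,"hand":-1},{"wx":0,"wy":0,"wz":-0.2,"dx":0.0014,"dy":-0.001,"dz":0.036,"hand":-1},{"wx":0,"wy":0,"wz":-0.2,"dx":0.0014,"dy":-0.001,"dz":0.036,"hand":-1},{"wx":0,"wy":0,"wz":-0.2,"dx":0.0014,"dy":-0.001,"dz":0.036,"hand":-1}]'
python3 - <<'E'
from h import *
held('w14'); delta(.4687,-.0731,.059,103.8); print(sensors.state()['contact_force'])
E
```

```text
time: 15.27
tool_pos: [0.468, -0.0728, 0.0666]
tool_rot: [-0.0, 0.617, 0.787, -0.0]
contact_force: [0.7, -0.0, 0.1]
gripper_width: 0.545
hole [307, 145, 21, 20, 199] [315.  152.4] [53.7 -1.9 -3.9]
ztop -0.0039 tilt [-0.001 -0.   ] edges at x=.05 -0.0247 0.0253 angle deg [0.05 0.24] front 0.0758
d [-0.0003  0.0003  0.008 ] w [0.  0.  0.1] dist 0.008
[ 0.62556015 -0.17881212 -1.25610739]
```

The pin is now showing in the hole and there's no load, so the thin plate is threaded. I'll lower it, seat it and release.

```bash
python3 -m pendant '[{"wx":0,"wy":0,"wz":0,"dx":0,"dy":0,"dz":0.004,"hand":-1},{"wx":0,"wy":0,"wz":0,"dx":0,"dy":0,"dz":0.007,"hand":-1},{"wx":0,"wy":0,"wz":0,"dx":0,"dy":0,"dz":0.009,"hand":-1},{"wx":0,"wy":0,"wz":0,"dx":0,"dy":0,"dz":0.01,"hand":-1},{"wx":0,"wy":0,"wz":0,"dx":0,"dy":0,"dz":0.01,"hand":-1},{"wx":0,"wy":0,"wz":0,"dx":0,"dy":0,"dz":0.01,"hand":-1}]'; python3 -m pendant '[{"wx":0,"wy":0,"wz":0,"dx":0,"dy":0,"dz":0,"hand":1},{"wx":0,"wy":0,"wz":0,"dx":0,"dy":0,"dz":0,"hand":1},{"wx":0,"wy":0,"wz":0,"dx":0,"dy":0,"dz":0,"hand":1},{"wx":0,"wy":0,"wz":0,"dx":0,"dy":0,"dz":0,"hand":1},{"wx":0,"wy":0,"wz":0,"dx":0,"dy":0,"dz":0,"hand":1},{"wx":0,"wy":0,"wz":0,"dx":0,"dy":0,"dz":0,"hand":1},{"wx":0,"wy":0,"wz":0,"dx":0,"dy":0,"dz":-0.02,"hand":1},{"wx":0,"wy":0,"wz":0,"dx":0,"dy":0,"dz":-0.06,"hand":1},{"wx":0,"wy":0,"wz":0,"dx":0,"dy":0,"dz":-0.1,"hand":1},{"wx":0,"wy":0,"wz":0,"dx":0,"dy":0,"dz":-0.14,"hand":1},{"wx":0,"wy":0,"wz":0,"dx":0,"dy":0,"dz":-0.16,"hand":1},{"wx":0,"wy":0,"wz":0,"dx":0,"dy":0,"dz":-0.18,"hand":1},{"wx":0,"wy":0,"wz":0,"dx":0,"dy":0,"dz":-0.18,"hand":1},{"wx":0,"wy":0,"wz":0,"dx":0,"dy":0,"dz":-0.18,"hand":1}]'
python3 - <<'E'
from h import *
im,d,K=grab('wrist'); X=cloud(d,K); z=X[...,2]
near=(abs(X[...,0]-.4675)<.07)&(abs(X[...,1]+.0715)<.1)
m=near&(z>.04)&(z<.07); m=cv2.morphologyEx(m.astype(np.uint8),cv2.MORPH_OPEN,np.ones((3,3)))
q=X[m>0]; A=np.linalg.lstsq(np.c_[q[:,:2]-[.4675,-.0715],np.ones(len(q))],q[:,2],rcond=None)[0]
print('plate',rect(m,K,.063),'plane',A.round(4))
i2,_,K2=grab('side')
for t in ['tape_measure','dropper']: print(t,[(round(r['score'],2),np.round(r['position'],3)) for r in finder.look_for('side',t)[:2]])
o=np.hstack([cv2.resize(im[50:300,160:480],(448,350)),cv2.resize(i2[100:300,220:420],(350,350))]); cv2.imwrite('pics/w15.png',o[...,::-1])
E
```

```text
time: 15.82
tool_pos: [0.4683, -0.0728, 0.0582]
tool_rot: [-0.0, 0.617, 0.787, -0.0]
contact_force: [-5.2, 1.4, 9.2]
gripper_width: 0.542
time: 16.98
tool_pos: [0.4687, -0.073, 0.2379]
tool_rot: [0.001, 0.617, 0.787, 0.0]
contact_force: [0.2, -0.4, -1.1]
gripper_width: 1.0
plate (array([ 0.46823376, -0.07166205]), (148.92254638671875, 49.86428451538086), -76.23571395874023) plane [0.     0.0002 0.0621]
tape_measure [(0.61, array([0.629, 0.11 , 0.036])), (0.34, array([ 0.465, -0.064,  0.06 ]))]
dropper [(0.6, array([0.374, 0.116, 0.052]))]
```

View pics/w15.png

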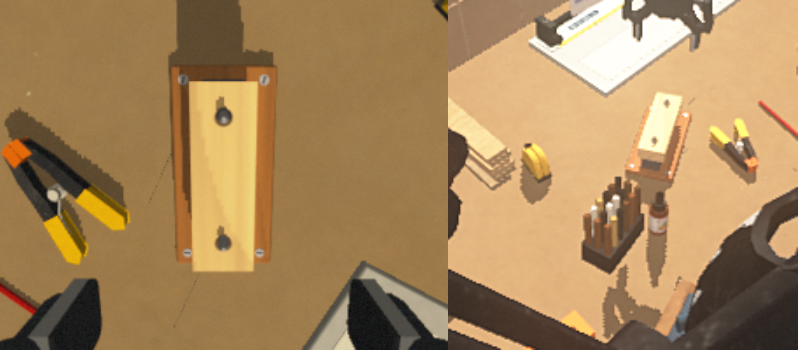

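Both plates are stacked flat, with the top at 62.1 mm against 63 nominal (the wrist depth also read 0.8 mm low on the thick plate), and both pins come through at (223,117) and (223,242). The tape and the dropper stand where they were.

```bash
python3 -c "
from plant import job; print(job.job_done())"
```

```text
the job is handed in; nothing more can be done
None
```

Both plates are on the moulding rest, the thick one first and the thin one on top, each lowered over both pins and released. I handed the job in at about 17 s on the robot's clock, with the gripper open and about 17 cm above the stack.

**Last checks:**
- **Stack:** the top face is level, at 62.1 mm against 63 mm nominal. The wrist depth also read 0.8 mm low on the thick plate, so this fits two plates lying flat. It is centred within about 0.5 mm of the seat and aligned with the rail, and both pins show through the holes.
- **Tape measure and dropper:** both are standing, and the side camera puts them within about 5 mm of where it first saw them. That is about the finder's accuracy.
- **Orange look-alike:** I left it alone.
- **Forces:** contact readings stayed under about 11 N.

**What failed or disagreed:**
- My first move call was refused because a row needs all seven values; the arm did not move.
- In one picture above the rest the top camera's view was blocked by the arm, so I confirmed the threading with the wrist camera and the force readings.
- The finder also gave the tape measure a weak second match (score 0.34) on the finished stack, which I took as false.

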